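# Set the jug warmer's thermostat wheel and switch it on

### The arm

A 6-joint arm with a two-finger parallel gripper is mounted at the origin on a cart in front of the work surface, level with it; the furniture and walls round the work are solid. World frame = base frame: x ahead of the robot, y to its left, z up, the work surface at z = 0. Lengths are in mm, angles in degrees, forces in N, time in s.
With the tool pointing down it reaches from about 300 to 750 mm from the base axis. Payload 8.5 kg.
Tool frame: the origin (TCP) lies at the very end of the fingers, on their centre line; the grasp point (between the pads) lies 19 mm behind it (env.hold_point_z is the distance from the TCP to the grasp point, in mm); z points along the fingers, y is the line along which they close (so a half turn about z gives the same grasp; the last joint's range is limited). The gripper opens to 85 mm and grips with 20 to 120 N. Pads are 22 mm wide; open, the fingers measure 114 mm over their backs; the gripper's body (76 mm by 85 mm) begins 54 mm behind the grasp point. The pads swing forward as they close: fully open they stand 13 mm farther back than shut.
Start: joints at [59.341, 21.807, 74.336, -0, 83.858, -12.336], TCP at [172.898, 522.098, 231.322] pointing down, gripper open.
Joint ranges: [-178.18, 178.18], [-50.72, 133.34], [12.68, 142.11], [-81.47, 261.47], [9.98, 163.14], [-165.26, 165.26]. Speed limits (degrees/s): [136.94, 136.94, 180, 180, 180, 180].

### API

Orientations are given as [roll, pitch, yaw] about the fixed x, y, z axes, in that order (R = Rz(yaw) Ry(pitch) Rx(roll)).
In Python, from cell import env, viewer, job gives the robot as it stands.
- The arm moves only by the shell command python3 -m crank 'ROWS'. ROWS is JSON, a list of rows, each a list of 3 entries, a list of its own where there are three numbers: the shift along the world's x, y, z each as a share of 15 cm, from -1 to 1, then the turn, a rotation vector about the world's x, y, z each as a share of 45 degrees, from -1 to 1, then the finger opening in mm, from 0 to 85.4. In form: [[[dx, dy, dz], [rx, ry, rz], fingers], ...]. A call has 1 to 20 rows; each row is the pose to reach, as a shift and turn from the pose commanded when the call began; what a row does not reach only later rows make up. A row lasts 1/12 s, in which the tool goes at most 41.7 mm and 7.16 degrees, less where a joint would pass 70% of its speed; a pose out of reach is approached as far as the arm can. A call with a number of a shift or a turn outside -1 to 1 is refused whole. A call with a gripper value outside its range is refused whole. The fingers move at their own pace and stop on an object; the grip force is fixed at half the most. Time passes only in rows, so rows that repeat a pose let the fingers close. It gives the time, the measured TCP pose, the force, the opening and the grip force at its end, in the units of the state.
- env.read_state(): the state, without advancing time (a new reading comes with each control period).
- viewer.snapshot(name): name is "scene" or "top" or "wrist"; returns the picture (384x512x3 uint8, red, green, blue); there is no depth.
- viewer.get_calibration(name): a dict with "fov_y" (degrees; the focal length in pixels is half the picture's height over the tangent of half this angle, whatever the lens; pixels are square), "cx", "cy" (the principal point, pixels), "world_to_cam" (4x4, takes a point from world to camera coordinates); the wrist camera has in their place "tool_from_camera" (4x4, takes a point from camera to tool coordinates, whose origin is the TCP and whose axes are the flange's). Camera axes: x right, y down, z forward; pixel columns grow to the right and rows downward; lengths in mm; the calibration is good to about 2 mm. The wrist camera is an equidistant fisheye: a pixel r from the principal point sees the ray r / f radians off the axis. A picture is of the moment at which its call begins: read the wrist's pose just before it. get_calibration takes no time and is no camera call.
- job.job_done(): hands the job in; it is judged then, once.
The state is a dict: "time_s": time; "joint_pos": joint angles; "joint_velocities": joint speeds; "effort": joint torques, N m; "position": TCP position; "eef_rot": TCP orientation; "wrist_force": force on the tool from outside, world axes, zero at the start; "wrist_torque": the same for the moment, N m; "gripper_width": finger opening in mm; "grip_force": force on a finger pad.
Only numpy, scipy, OpenCV 4.12 (cv2) and the standard library are available. Lean on these libraries where they do the work, as an engineer would, in place of code of your own. Each camera call takes 0.05 s, during which the arm holds its last target. There are 200 camera calls.

### The job

The milk jug stands on the warmer, which is off and set too low. With a fingertip on its knurled rim, roll the thermostat wheel away from the robot until the red stripe clicks in on top, in line with the two white marks beside the wheel, and switch the warmer on by pressing the near end of its rocker switch all the way down. Only touch and press, lightly; pinch or lift nothing, do not shove the warmer or touch the jug, and leave the cup where it is.

Things in the scene. Friction and masses are not known exactly. Their poses are not given: they have to be found in the camera images.
- warmer: White box-shaped jug warmer, 150 mm deep (its x) by 240 mm wide (its y), 2.4 kg, loose on rubber feet; flat deck 56 mm above the counter. Origin: centre of its underside. Its x points from its front (robot's side) to its back, y to its left. Left half: round hot plate, 116 mm across, centre y +48 mm, top at 60 mm. Right half (y -82 mm): black panel with wheel and, nearer the robot, rocker switch.
- wheel (a joint): Thermostat wheel, rad; grows as its crown rolls along the warmer's +x (away from the robot). Six click stops: 0, 0.36, 0.72, 1.08, 1.44, 1.80 (11 mm of rim apart); a sprung ball draws it into the nearest stop. About 2 N along the rim moves it out of a stop; the rubber rim's friction on a fingertip is about 1. Starts at one of the three lowest stops; red stripe on top = 1.08.
- wheel_crown (a point): Highest point of the wheel's rim, mid-width, 74 mm above the counter, 18 mm over the deck; fixed to the warmer. The black knurled wheel has radius 30 mm, width 24 mm, a level axle along the warmer's y. Fixed black cheeks of radius 27 mm, 9 mm wide, with a white mark on top, cover both sides, so only the outer 3 mm of the rim stand clear: it is rubbed along the crown, not gripped.
- red_stripe (a point): Middle of the red stripe (5 by 22 mm) across the wheel's rim; turns with the wheel. At the red stop it lies on the crown, in line with the white marks on the cheeks. At the start it is lower, on the robot's side of the crown. Short white stripes mark the other stops.
- rocker (a joint): Black rocker switch, rad. 0: off, near end (robot's side, green bar) up; 0.4: on, near end down. It is 32 mm long along the warmer's x and 20 mm wide, in a grey frame whose top is 59 mm above the counter. Pressing its near end takes about 3 N; past 0.2 it snaps over and stays. It is fully down when the fingertip is 63 to 64 mm above the counter.
- rocker_near_end (a point): Fixed to the warmer: the green bar on the rocker's near end while off, 69 mm above the counter, 12 mm on the robot's side of the pivot, 81 mm nearer the robot than the crown along the warmer's x. When on, the rocker lies about 5 mm lower here. A fingertip may come down here or up to 6 mm nearer the robot, but must not cover the pivot.
- jug: Small steel milk jug on the hot plate, 72 mm across, 99 mm from spout to handle, 88 mm high, its top 148 mm above the counter, loose, 0.2 kg. Origin: centre of its underside. Its handle points roughly to the robot. Not to be touched.
- cup: Cream stoneware cup, 86 x 102 x 56 mm, loose, to the right of the warmer. Origin: underside. Leave alone.

How it is judged:
By the outcome, as a careful person would: the job done as asked, in the order asked, and still so for the second after the job is handed in, with the robot touching nothing.
It also fails if it takes over 45 s, if anything falls off the work surface, if the arm or the gripper's body presses on something with over 40 N, if the wrist force passes 120 N, or if a joint passes its speed limit or range.

## Working session

There is one attempt and no reset: what is moved stays moved. The work goes in short steps, Python scripts to look and compute and a shell command to move; the robot and the scene stay as the last step left them, time stands still between calls to the robot, and variables do not carry over. Pictures are saved under pics/ and viewed, at most 10 in all, crops included, and the job is handed in when it is done.

```bash
mkdir -p pics; python3 - <<'E'
from cell import env, viewer
import cv2, numpy as np
np.set_printoptions(suppress=True,precision=4)
a=viewer.snapshot("top");b=viewer.snapshot("scene")
cv2.imwrite("pics/top.png",a[:,:,::-1]);cv2.imwrite("pics/scene.png",b[:,:,::-1])
for n in("top","scene","wrist"):print(viewer.get_calibration(n))
print(env.read_state())
E
```

```text
{'fov_y': 44.75205220829366, 'cx': 253.38130394138258, 'cy': 195.89844414284877, 'world_to_cam': array([[  -0.0114,   -0.9999,    0.0099, -203.6733],
       [  -0.999 ,    0.011 ,   -0.0443,  565.7513],
       [   0.0442,   -0.0104,   -0.999 , 1182.7897],
       [   0.    ,    0.    ,    0.    ,    1.    ]])}
{'fov_y': 42.11536082613457, 'cx': 258.3734072933233, 'cy': 187.942086728295, 'world_to_cam': array([[   0.546 ,   -0.8378,    0.0024, -498.0462],
       [  -0.6263,   -0.41  ,   -0.6631,  323.5991],
       [   0.5565,    0.3606,   -0.7485,  875.343 ],
       [   0.    ,    0.    ,    0.    ,    1.    ]])}
{'fov_y': 65.70646984690485, 'cx': 251.27925097300687, 'cy': 193.4708181530297, 'tool_from_camera': array([[  -0.0006,   -0.9614,   -0.2753,   69.0987],
       [   1.    ,   -0.0005,   -0.0003,    0.2243],
       [   0.0002,   -0.2753,    0.9614, -141.7611],
       [   0.    ,    0.    ,    0.    ,    1.    ]])}
{'time_s': 0.1, 'joint_pos': array([ 59.3388,  21.8381,  74.3804,  -0.0006,  83.8568, -12.3368]), 'joint_velocities': array([-0.0006, -0.1084, -0.1148, -0.0672, -0.1008,  0.0867]), 'effort': array([  0.0042, -44.9221, -23.1658,  -0.0002,   0.0037,   0.    ]), 'position': array([172.7947, 521.8739, 230.7642]), 'eef_rot': array([-179.9262,   -0.0155,  161.6757]), 'wrist_force': array([-0.2148, -0.0805, -0.7174]), 'wrist_torque': array([0.0637, 0.0083, 0.0334]), 'grip_force': 0.0, 'gripper_width': 85.4140397294385}
```

View pics/top.png

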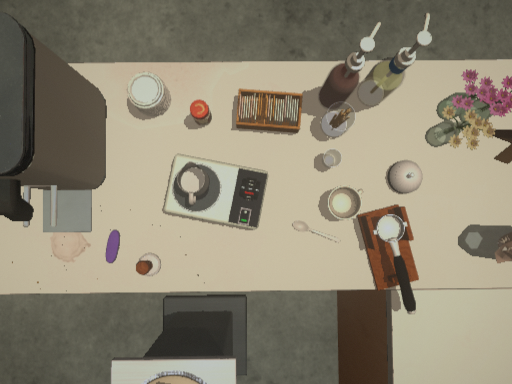

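View pics/scene.png

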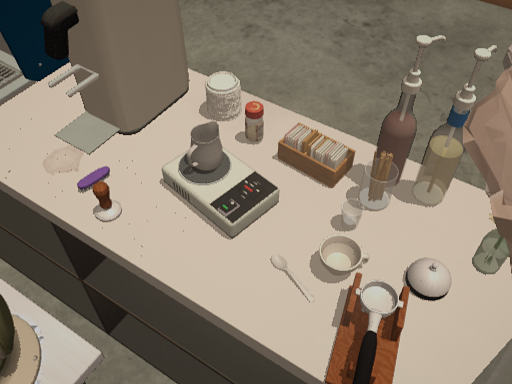

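The top view shows the warmer at (216,192), with its panel on the right: green bar about (244,215), red near (250,193). I'll enlarge both views.

```bash
python3 - <<'E'
import cv2, numpy as np
a=cv2.imread("pics/top.png")[145:240,155:280];b=cv2.imread("pics/scene.png")[120:240,155:285]
a=cv2.resize(a,(600,456),interpolation=cv2.INTER_CUBIC);b=cv2.resize(b,(650,600),interpolation=cv2.INTER_CUBIC)
cv2.imwrite("pics/b.png",b)
cv2.imwrite("pics/ab.png",cv2.resize(np.hstack([cv2.resize(a,(790,600)),b]),(800,333)))
E
```

```text
(no output)
```

View pics/ab.png

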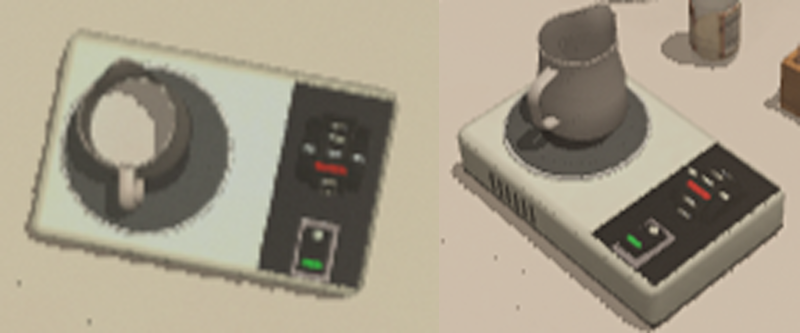

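The stripe is about 4 px (10 mm) below the cheek marks, so it is one stop short (0.72). Next I'll locate the points and the yaw.

```bash
cat > h.py <<'E'
import cv2, numpy as np
from cell import env, viewer
np.set_printoptions(suppress=True,precision=1)
from scipy.spatial.transform import Rotation as R
def ray(name,uv,h):
    c=viewer.get_calibration(name);f=192/np.tan(np.radians(c['fov_y'])/2)
    d=np.array([(uv[0]-c['cx'])/f,(uv[1]-c['cy'])/f,1]);T=c['world_to_cam']
    o=-T[:3,:3].T@T[:3,3];d=T[:3,:3].T@d
    return o+d*(h-o[2])/d[2]
def wray(uv,h,s):
    c=viewer.get_calibration('wrist');f=192/np.tan(np.radians(c['fov_y'])/2)
    v=np.array([uv[0]-c['cx'],uv[1]-c['cy']]);r=np.hypot(*v);t=r/f
    d=np.r_[v/r*np.sin(t),np.cos(t)];T=c['tool_from_camera'];Q=R.from_euler('xyz',s['eef_rot'],degrees=True).as_matrix()
    o=s['position']+Q@T[:3,3];d=Q@T[:3,:3]@d
    return o+d*(h-o[2])/d[2]
def masks(im,box):
    x0,y0,x1,y1=box;hsv=cv2.cvtColor(im,cv2.COLOR_BGR2HSV).astype(int);H,S,V=cv2.split(hsv.astype(np.int32))
    out={}
    for n,m in(('red',((H<8)|(H>172))&(S>130)&(V>80)),('green',(H>45)&(H<85)&(S>110)&(V>70)),('white',(S<70)&(V>110))):
        k=np.zeros(m.shape,np.uint8);k[y0:y1,x0:x1]=m[y0:y1,x0:x1]
        n_,_,st,ce=cv2.connectedComponentsWithStats(k);out[n]=[(st[i,4],ce[i]) for i in range(1,n_) if st[i,4]>1]
    return out
E
python3 - <<'E'
from h import *
t=cv2.imread("pics/top.png");s=cv2.imread("pics/scene.png")
mt=masks(t,(235,168,262,226));ms=masks(s,(210,170,275,225))
for n,h in(('red',72),('green',69)):
    print(n,[(a,c,ray('top',c,h)) for a,c in mt[n]],[(a,c,ray('scene',c,h)) for a,c in ms[n]])
# cheek marks from crop coordinates
k=125/439
for p in((308,149),(360,157)):print(ray('top',(155+p[0]*k-.4,145+p[1]*95/333-.4),71))
# yaw: deck rectangle
g=t[140:240,155:280];lab=cv2.cvtColor(g,cv2.COLOR_BGR2LAB).astype(int)
m=((lab[:,:,2]<137)).astype(np.uint8);m=cv2.morphologyEx(m,cv2.MORPH_OPEN,np.ones((3,3)))
cn=max(cv2.findContours(m,0,2)[0],key=cv2.contourArea);r=cv2.minAreaRect(cn);print(r)
B=cv2.boxPoints(r)+[155,140];W=np.array([ray('top',p,50)[:2] for p in B]);print(W)
for i in range(4):
    d=W[(i+1)%4]-W[i];print(np.hypot(*d),np.degrees(np.arctan2(d[1],d[0])))
E
```

```text
red [(np.int32(23), array([249. , 192.7]), array([ 568.9, -198.7,   72. ]))] [(np.int32(28), array([248., 188.]), array([ 569. , -196.8,   72. ]))]
green [(np.int32(15), array([243.6, 219.9]), array([ 502.5, -184.9,   69. ]))] [(np.int32(13), array([224.8, 206.5]), array([ 502.3, -183.5,   69. ]))]
[ 582.7 -182.6   71. ]
[ 576.7 -218.7   71. ]
((62.2115364074707, 51.44230651855469), (90.80176544189453, 54.1280517578125), 11.309932708740234)
[[ 531.5    4. ]
 [ 663.4  -22.9]
 [ 616.6 -244.3]
 [ 484.8 -216.3]]
134.65802719158205 -11.496559157704832
226.31324417081652 -101.94613311492989
134.68134329353444 167.99751499616244
225.12419372264918 78.04689433030688
```

```bash
P="python3 -m crank"
python3 -m crank '[[[0.5,-0.91,0],[0,0,0.15],0],[[0.5,-0.91,0],[0,0,0.15],0],[[0.5,-0.91,0],[0,0,0.15],0],[[0.5,-0.91,0],[0,0,0.15],0],[[0.5,-0.91,0],[0,0,0.15],0]]'
python3 -m crank '[[[0.5,-0.91,0],[0,0,0],0],[[0.5,-0.91,0],[0,0,0],0],[[0.5,-0.91,0],[0,0,0],0],[[0.5,-0.91,0],[0,0,0],0],[[0.5,-0.91,0],[0,0,0],0]]'
```

```text
time_s: 0.52
position: [249.6, 382.0, 231.2]
eef_rot: [-179.9, 0.0, 168.2]
wrist_force: [0.6, 0.1, 0.5]
gripper_width: 25.5
grip_force: 0.0
time_s: 0.93
position: [324.9, 245.9, 231.2]
eef_rot: [-179.9, 0.0, 168.1]
wrist_force: [0.4, 0.6, 0.4]
gripper_width: 0.3
grip_force: 0.0
```

```bash
python3 -m crank '[[[0.3,-0.91,0],[0,0,0],0],[[0.3,-0.91,0],[0,0,0],0],[[0.3,-0.91,0],[0,0,0],0],[[0.3,-0.91,0],[0,0,0],0],[[0.3,-0.91,0],[0,0,0],0]]'
python3 -m crank '[[[0.2,-0.98,0],[0,0,0],0],[[0.2,-0.98,0],[0,0,0],0],[[0.2,-0.98,0],[0,0,0],0],[[0.2,-0.98,0],[0,0,0],0],[[0.2,-0.98,0],[0,0,0],0]]'
python3 -m crank '[[[0.3,-0.98,0],[0,0,0],0],[[0.3,-0.98,0],[0,0,0],0],[[0.3,-0.98,0],[0,0,0],0],[[0.3,-0.98,0],[0,0,0],0],[[0.3,-0.98,0],[0,0,0],0],[[0.3,-0.98,0],[0,0,0],0]]'
python3 - <<'E'
from h import *
s=env.read_state();im=viewer.snapshot("wrist")[:,:,::-1];cv2.imwrite("pics/w1.png",im)
print(s['position'],s['eef_rot'])
E
```

```text
time_s: 1.35
position: [369.0, 110.3, 231.2]
eef_rot: [-180.0, 0.0, 168.2]
wrist_force: [-0.1, -0.2, 0.0]
gripper_width: -0.2
grip_force: 0.0
time_s: 1.77
position: [399.1, -37.1, 231.1]
eef_rot: [-180.0, 0.0, 168.2]
wrist_force: [-0.3, 0.3, -0.1]
gripper_width: -0.1
grip_force: 0.0
time_s: 2.27
position: [443.4, -180.9, 230.7]
eef_rot: [179.9, -0.1, 168.4]
wrist_force: [-0.3, 0.6, 0.3]
gripper_width: -0.1
grip_force: 0.0
[ 443.4 -180.9  230.7] [179.9  -0.1 168.4]
```

View pics/w1.png

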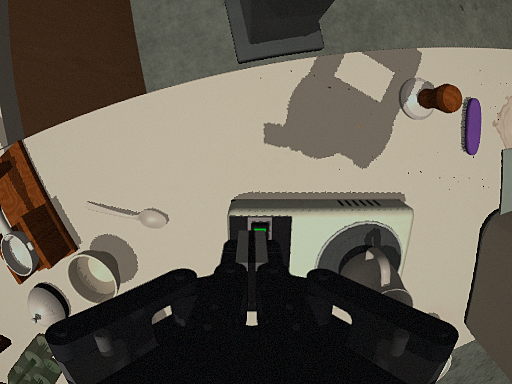

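The green bar shows at (260,230), but the fingers hide the wheel. I'll go beyond the wheel, keeping high, so the wrist camera sees it freely.

```bash
python3 -m crank '[[[1,-0.21,0],[0,0,0],0],[[1,-0.21,0],[0,0,0],0],[[1,-0.21,0],[0,0,0],0],[[1,-0.21,0],[0,0,0],0],[[1,-0.21,0],[0,0,0],0]]'
python3 -m crank '[[[0.3,-0.06,0],[0,0,0],0],[[0.3,-0.06,0],[0,0,0],0],[[0.3,-0.06,0],[0,0,0],0]]'
python3 - <<'E'
from h import *
s=env.read_state();im=viewer.snapshot("wrist")[:,:,::-1].copy();cv2.imwrite("pics/w2.png",im)
print(s['position'],s['eef_rot'])
mm=masks(im,(180,60,330,260))
for n,h in(('red',72),('green',69),('white',71)):print(n,[(a,c,wray(c,h,s)) for a,c in mm[n] if a<80])
cv2.imwrite("pics/w2c.png",cv2.resize(im[60:260,140:360],(660,600),interpolation=cv2.INTER_CUBIC))
E
```

```text
time_s: 2.73
position: [596.5, -210.9, 229.8]
eef_rot: [180.0, -0.0, 168.6]
wrist_force: [0.8, -0.6, 0.3]
gripper_width: -0.2
grip_force: 0.0
time_s: 2.98
position: [639.0, -219.9, 230.2]
eef_rot: [180.0, -0.1, 168.6]
wrist_force: [-0.4, -0.3, -0.6]
gripper_width: -0.1
grip_force: 0.0
[ 639.  -219.9  230.2] [180.   -0.1 168.6]
red []
green []
white [(np.int32(36), array([259.2,  63.3]), array([ 525.3, -188.6,   71. ])), (np.int32(11), array([259.,  93.]), array([ 555.2, -194.9,   71. ])), (np.int32(20), array([259. ,  99.5]), array([ 561.6, -196.2,   71. ])), (np.int32(27), array([241.8, 118.3]), array([ 576.9, -216.8,   71. ])), (np.int32(24), array([259.5, 118.5]), array([ 580.6, -199.5,   71. ])), (np.int32(20), array([276.1, 118.8]), array([ 584.1, -183.2,   71. ])), (np.int32(21), array([259.2, 128.5]), array([ 590.6, -201.8,   71. ]))]
```

View pics/w2c.png

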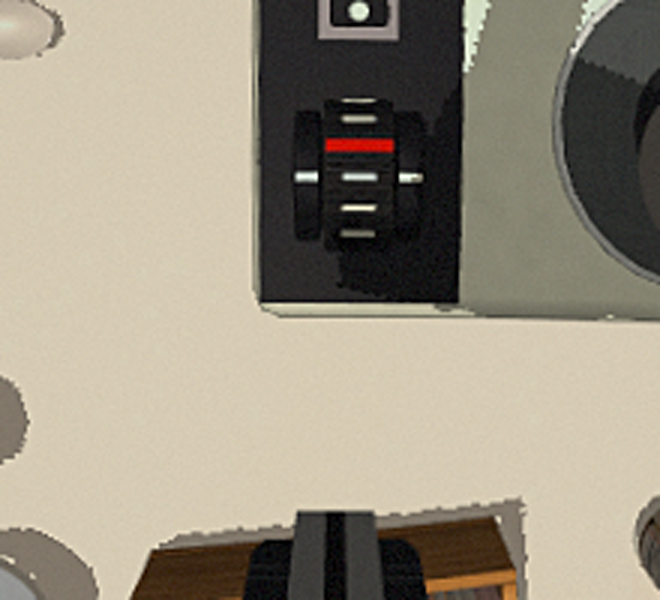

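The red stripe sits exactly one pitch short of the marks, and the crown is at about (580.5,-200). Next I move above it, a little to the robot's side, and go down.

```bash
python3 -m crank '[[[-0.42,0.14,0],[0,0,0],0],[[-0.42,0.14,-0.2],[0,0,0],0],[[-0.42,0.14,-0.45],[0,0,0],0],[[-0.42,0.14,-0.7],[0,0,0],0],[[-0.42,0.14,-0.93],[0,0,0],0],[[-0.42,0.14,-0.93],[0,0,0],0],[[-0.42,0.14,-0.93],[0,0,0],0],[[-0.42,0.14,-0.93],[0,0,0],0]]'
```

```text
time_s: 3.7
position: [575.6, -201.1, 94.7]
eef_rot: [-179.9, 0.2, 168.4]
wrist_force: [0.5, -0.9, 1.3]
gripper_width: -0.0
grip_force: 0.0
```

```bash
python3 -m crank '[[[0,0.01,-0.07],[0,0,0],0],[[0,0.01,-0.07],[0,0,0],0],[[0,0.01,-0.07],[0,0,0],0],[[0,0.01,-0.07],[0,0,0],0]]'
```

```text
time_s: 4.03
position: [575.1, -199.5, 82.0]
eef_rot: [-180.0, 0.1, 168.4]
wrist_force: [-0.3, -0.4, 0.2]
gripper_width: -0.1
grip_force: 0.0
```

```bash
python3 -m crank '[[[0,0,-0.02],[0,0,0],0],[[0,0,-0.04],[0,0,0],0],[[0,0,-0.04],[0,0,0],0],[[0,0,-0.04],[0,0,0],0]]'
python3 -m crank '[[[0,0,-0.007],[0,0,0],0],[[0,0,-0.007],[0,0,0],0],[[0,0,-0.007],[0,0,0],0]]'
```

```text
time_s: 4.37
position: [574.8, -199.4, 75.1]
eef_rot: [180.0, -0.0, 168.4]
wrist_force: [0.0, -0.9, 0.2]
gripper_width: 0.1
grip_force: 0.0
time_s: 4.62
position: [574.9, -199.4, 74.2]
eef_rot: [180.0, -0.0, 168.4]
wrist_force: [-0.4, 0.4, 0.2]
gripper_width: 0.3
grip_force: 0.0
```

```bash
python3 -m crank '[[[0,0,-0.005],[0,0,0],0],[[0,0,-0.005],[0,0,0],0],[[0,0,-0.005],[0,0,0],0]]'
python3 -m crank '[[[0,0,-0.004],[0,0,0],0],[[0,0,-0.004],[0,0,0],0],[[0,0,-0.004],[0,0,0],0]]'
```

```text
time_s: 4.87
position: [575.0, -199.5, 73.6]
eef_rot: [-180.0, 0.0, 168.4]
wrist_force: [0.2, -0.8, 1.3]
gripper_width: -0.1
grip_force: 0.4
time_s: 5.12
position: [575.1, -199.5, 73.5]
eef_rot: [-180.0, 0.1, 168.4]
wrist_force: [-0.6, 1.0, 5.2]
gripper_width: 0.3
grip_force: 2.6
```

Contact is at 5 N. Now roll about 11.5 mm.

```bash
python3 -m crank '[[[0.01,-0.002,-0.002],[0,0,0],0],[[0.02,-0.004,-0.002],[0,0,0],0],[[0.03,-0.006,-0.002],[0,0,0],0]]'
python3 -m crank '[[[0.01,-0.002,0],[0,0,0],0],[[0.02,-0.004,0],[0,0,0],0],[[0.03,-0.006,0],[0,0,0],0],[[0.04,-0.008,0],[0,0,0],0],[[0.045,-0.009,0],[0,0,0],0],[[0.045,-0.009,0],[0,0,0],0]]'
```

```text
time_s: 5.37
position: [579.6, -200.5, 73.4]
eef_rot: [-180.0, 0.1, 168.4]
wrist_force: [-1.1, 0.6, 5.9]
gripper_width: 0.1
grip_force: 3.6
time_s: 5.87
position: [586.4, -201.8, 73.4]
eef_rot: [-180.0, 0.0, 168.4]
wrist_force: [-1.6, 0.5, 8.2]
gripper_width: -0.2
grip_force: 3.8
```

Lift, and look from the same place beyond the wheel.

```bash
python3 -m crank '[[[0,0,0.05],[0,0,0],0],[[0,0,0.3],[0,0,0],0],[[0,0,0.6],[0,0,0],0],[[0.1,-0.02,0.9],[0,0,0],0],[[0.35,-0.08,1],[0,0,0],0],[[0.35,-0.08,1],[0,0,0],0],[[0.35,-0.08,1],[0,0,0],0]]'
python3 - <<'E'
from h import *
s=env.read_state();im=viewer.snapshot("wrist")[:,:,::-1].copy();cv2.imwrite("pics/w3.png",im)
print(s['position'],s['eef_rot'])
mm=masks(im,(180,40,330,260))
for n,h in(('red',74),('green',69),('white',71)):print(n,[(a,c,wray(c,h,s)) for a,c in mm[n] if a<400])
cv2.imwrite("pics/w3c.png",cv2.resize(im[40:240,140:360],(660,600),interpolation=cv2.INTER_CUBIC))
E
```

```text
time_s: 6.45
position: [640.0, -214.0, 223.5]
eef_rot: [-180.0, 0.1, 168.5]
wrist_force: [-0.4, -0.2, -0.3]
gripper_width: 0.1
grip_force: 0.0
[ 640.  -214.   223.5] [-180.     0.1  168.5]
red [(np.int32(126), array([253.9, 118.2]), array([ 580.5, -199.3,   74. ]))]
green [(np.int32(56), array([253.5,  41.5]), array([ 504.6, -184.1,   69. ]))]
white [(np.int32(276), array([252.9,  61.3]), array([ 524.9, -188.9,   71. ])), (np.int32(34), array([253.7,  61.5]), array([ 525.2, -188.2,   71. ])), (np.int32(22), array([254. ,  98.5]), array([ 561.5, -195.3,   71. ])), (np.int32(27), array([253.2, 107.3]), array([ 569.9, -197.8,   71. ])), (np.int32(24), array([235.5, 118. ]), array([ 576.7, -216.9,   71. ])), (np.int32(24), array([271.5, 118. ]), array([ 583.8, -182.3,   71. ])), (np.int32(24), array([253.5, 128.5]), array([ 590.5, -201.7,   71. ])), (np.int32(4), array([249.5, 137.5]), array([ 598.5, -207.4,   71. ])), (np.int32(7), array([255., 137.]), array([ 599.1, -202. ,   71. ]))]
```

View pics/w3c.png

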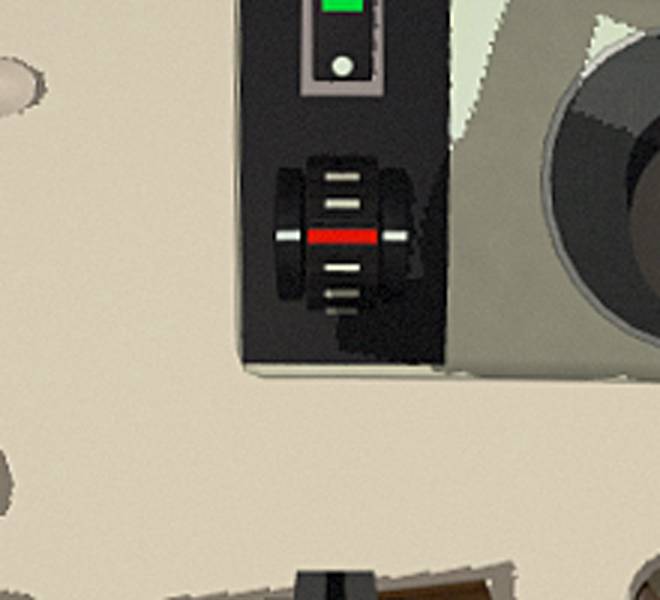

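The red stripe is in line with both marks (row 118). Now the rocker: target (498,-183), 3 mm on the robot's side of the bar.

```bash
python3 -m crank '[[[-0.945,0.207,0],[0,0,0],0],[[-0.945,0.207,0],[0,0,0],0],[[-0.945,0.207,0],[0,0,0],0],[[-0.945,0.207,0],[0,0,0],0],[[-0.945,0.207,-0.2],[0,0,0],0],[[-0.945,0.207,-0.45],[0,0,0],0],[[-0.945,0.207,-0.7],[0,0,0],0],[[-0.945,0.207,-0.9],[0,0,0],0],[[-0.945,0.207,-0.9],[0,0,0],0],[[-0.945,0.207,-0.9],[0,0,0],0],[[-0.945,0.207,-0.9],[0,0,0],0]]'
```

```text
time_s: 7.42
position: [496.9, -182.7, 88.9]
eef_rot: [-180.0, 0.1, 168.4]
wrist_force: [0.7, -0.7, 0.1]
gripper_width: 0.1
grip_force: 0.0
```

```bash
python3 -m crank '[[[0.007,0,-0.06],[0,0,0],0],[[0.007,0,-0.11],[0,0,0],0],[[0.007,0,-0.11],[0,0,0],0],[[0.007,0,-0.11],[0,0,0],0]]'
python3 -m crank '[[[0,0,-0.015],[0,0,0],0],[[0,0,-0.03],[0,0,0],0],[[0,0,-0.03],[0,0,0],0],[[0,0,-0.03],[0,0,0],0]]'
```

```text
time_s: 7.75
position: [497.8, -182.5, 71.1]
eef_rot: [180.0, -0.0, 168.4]
wrist_force: [0.1, 0.8, 0.1]
gripper_width: -0.0
grip_force: 0.0
time_s: 8.08
position: [497.9, -182.6, 66.6]
eef_rot: [180.0, -0.0, 168.4]
wrist_force: [-0.9, 0.3, 0.7]
gripper_width: 0.2
grip_force: 0.4
```

```bash
python3 -m crank '[[[0,0,-0.01],[0,0,0],0],[[0,0,-0.017],[0,0,0],0],[[0,0,-0.017],[0,0,0],0],[[0,0,-0.017],[0,0,0],0]]'
python3 -m crank '[[[0,0,-0.005],[0,0,0],0],[[0,0,-0.005],[0,0,0],0],[[0,0,-0.005],[0,0,0],0]]'
```

```text
time_s: 8.42
position: [498.0, -182.6, 64.1]
eef_rot: [180.0, 0.0, 168.4]
wrist_force: [-1.9, 0.5, 3.2]
gripper_width: -0.1
grip_force: 1.9
time_s: 8.67
position: [498.0, -182.6, 63.9]
eef_rot: [-180.0, 0.0, 168.4]
wrist_force: [-3.0, 1.4, 8.6]
gripper_width: -0.2
grip_force: 4.7
```

It is against its stop (8.6 N at 63.9 mm). Lift and check.

```bash
python3 -m crank '[[[0,0,0.05],[0,0,0],0],[[0,0,0.3],[0,0,0],0],[[0,0,0.6],[0,0,0],0],[[0,0,0.9],[0,0,0],0],[[0.4,-0.08,1],[0,0,0],0],[[0.8,-0.16,1],[0,0,0],0],[[0.95,-0.2,1],[0,0,0],0],[[0.95,-0.2,1],[0,0,0],0],[[0.95,-0.2,1],[0,0,0],0]]'
python3 - <<'E'
from h import *
s=env.read_state();im=viewer.snapshot("wrist")[:,:,::-1].copy()
t=viewer.snapshot("top")[:,:,::-1];t0=cv2.imread("pics/top.png")
mm=masks(im,(180,10,330,260))
print(s['position'])
for n,h in(('red',74),('green',64)):print(n,[(a,c,wray(c,h,s)) for a,c in mm[n]])
z=lambda i:cv2.resize(i[145:240,155:280],(400,300))
cv2.imwrite("pics/w4c.png",np.hstack([cv2.resize(im[10:210,140:360],(400,600),interpolation=3),np.vstack([z(t0),z(t)])]))
E
```

```text
time_s: 9.42
position: [643.6, -213.2, 212.0]
eef_rot: [180.0, 0.1, 168.5]
wrist_force: [0.5, -1.0, -0.6]
gripper_width: 0.0
grip_force: 0.0
[ 643.6 -213.2  212. ]
red [(np.int32(149), array([251.9, 115.5]), array([ 580.8, -199.6,   74. ]))]
green [(np.int32(56), array([251.5,  34.5]), array([ 502. , -183.9,   64. ]))]
```

View pics/w4c.png

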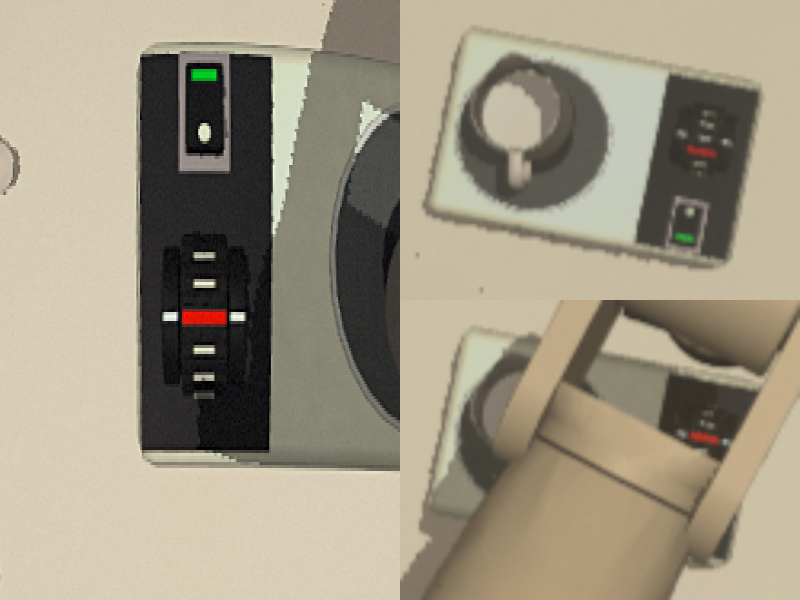

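The wheel stripe is in line with the marks. The rocker's green bar now lies low and its far end is raised, the warmer hasn't moved, and the arm is clear.

```bash
python3 -c "
from cell import job
print(job.job_done())"
```

```text
the job is handed in; nothing more can be done
None
```

The thermostat wheel is clicked in at the red stop, in line with both white marks, and the rocker is pressed fully down to on; the job is handed in, with the jug and cup never approached and the warmer unmoved in the last wrist view.

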